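# Tuck the pile of tapas tiles under the hood of its storage box and shut the lid

## Robot

A 6-joint arm with a two-finger parallel gripper is mounted at the origin on a cart in front of the work surface, level with it; the furniture and walls round the work are solid. World frame = base frame: x ahead of the robot, y to its left, z up, the work surface at z = 0. Lengths are in m, angles in rad, forces in N, time in s.
With the tool pointing down it reaches from about 0.325 to 0.925 m from the base axis. Payload 3.1 kg.
Tool frame: the origin (TCP) lies on the centre line of the jaws, within the pads' length; the fingertips stand 22 mm ahead of it and the grasp point (between the pads) lies 3 mm ahead of it (bot.tip_reach is the distance from the TCP to the fingertips, in m); z points along the fingers, y is the line along which they close (so a half turn about z gives the same grasp; the last joint's range is limited). The gripper opens to 85 mm and grips with 20 to 120 N. Pads are 22 mm wide; open, the fingers measure 114 mm over their backs; the gripper's body (76 mm by 85 mm) begins 54 mm behind the grasp point. The pads swing forward as they close: fully open they stand 13 mm farther back than shut.
Start: joints at [1.09, 0.217, 1.613, -0, 1.311, -0.112], TCP at [0.225, 0.583, 0.232] pointing down, gripper open.
Joint ranges: [-2.75, 2.75], [-0.78, 2.1], [0.31, 2.55], [-1.13, 4.27], [0.13, 2.63], [-2.58, 2.58]. Speed limits (rad/s): [2.79, 2.79, 3.14, 3.14, 3.14, 3.14].

## Interface

Orientations are given as a rotation vector (axis times angle).
In Python, from workcell import bot gives the robot as it stands. The module is installed in compiled form; this text tells all that it offers.
- The arm moves only by the tool servo_tool, never from a script. Its argument "targets" is a list that holds one entry, the list of rows, each a list of 7 numbers: the shift along the tool's x, y, z in m, then the turn, a rotation vector about the tool's x, y, z in rad, then the opening, from 0 (shut) to 1 (fully open). In form: [[[tx, ty, tz, wx, wy, wz, grip], ...]]. A call has 1 to 10 rows; each row shifts and turns the commanded pose from where the row before left it, along the tool's axes as they then stand; what a row does not reach is not made up. A row lasts 1/8 s, in which the tool goes at most 62.5 mm and 10.7 degrees, less where a joint would pass 70% of its speed; a pose out of reach is approached as far as the arm can. A call with a gripper value outside its range is refused whole. The fingers move at their own pace and stop on an object; "newtons" is the grip in N (left out, the last holds). Time passes only in rows, so rows that do not move let the fingers close. It gives the time, the measured TCP pose, the force, the opening and the grip force at its end, in the units of the state.
- bot.read_state(): the state, without advancing time (a new reading comes with each control period).
- bot.snapshot(name): name is "side" or "top"; returns the picture (480x640x3 uint8, blue, green, red); there is no depth.
- bot.get_calibration(name): a dict with "vfov" (degrees; the focal length in pixels is half the picture's height over the tangent of half this angle, whatever the lens; pixels are square), "cx", "cy" (the principal point, pixels), "R" (3x3) and "t" (3): a world point X has camera coordinates R X + t. Camera axes: x right, y down, z forward; pixel columns grow to the right and rows downward; lengths in m; the calibration is good to about 2 mm. A picture is of the moment at which its call begins. get_calibration takes no time and is no camera call.
- bot.finish_job(): hands the job in; it is judged then, once.
Trained networks look in the newest picture that a camera, given by its name, has taken for a name from the list of things; names that differ only in an ending like _2 or _b are one class to them, and where a whole thing is asked for, a point or a joint stands for the part that bears it (a point fixed in the world has none). Each returns a list of dicts, best first, with "confidence" (0 to 1); they miss things now and then, are a little off and sometimes report something else, mostly with a low value. They report only what shows in the picture. A call takes as long as a camera call. They do not tell look-alikes from the thing itself.
- bot.recognise(camera, target): "box" ([centre column, centre row, width, height] in pixels, round what is visible of it).
- bot.masks_of(camera, target): "region" (480x640 bool, what is visible of it) and "box" ([centre column, centre row, width, height] in pixels, round what is visible of it).
The state is a dict: "t": time; "joint_pos": joint angles; "joint_velocities": joint speeds; "joint_torque": joint torques, N m; "tool_pos": TCP position; "eef_rot": TCP orientation; "force": force on the tool from outside, world axes, zero at the start; "ft_torque": the same for the moment, N m; "finger_gap": finger opening in m; "grip_force": force on a finger pad.
Only numpy, scipy, OpenCV 4.12 (cv2) and the standard library are available. Lean on these libraries where they do the work, as an engineer would, in place of code of your own. Each camera call takes 0.05 s, during which the arm holds its last target. There are 200 camera calls.

## Task

Put the three white serving tiles away: lay the single tile squarely on top of the pile of two and let go, then pick up all three together as one pile and put them into the grey storage box, low end first under the fixed hood, until the pile lies flat on the box's floor. Then let go and shut the box's lid fully. Leave the mug, cups, tumblers and shakers behind the work where they stand.

Things in the scene. Friction and masses are not known exactly. Their poses are not given: they have to be found in the camera images.
- tile_a: lowest tile of the pile of two: white glazed ceramic serving tile, 92 (own x) x 62 (own y) x 8 mm, about 70 g, lying flat on the worktop, loose. Origin: centre of the underside; z up. The three tiles are alike.
- tile_b: upper tile of the pile of two, same tile, lying squarely on tile_a, loose. Origin: centre of its underside.
- tile_c: the single tile, same kind, lying flat on the worktop by itself, loose. Origin: centre of its underside.
- caddy: grey plastic storage box, fixed; outside 106 (own x) x 75 (own y) x 44 mm high, walls and floor 4 mm thick, inside 98 x 67 mm, 40 mm deep. Origin: centre of the underside, z up; +x points to the hinge end (on the left as the robot sees it), -x to the hood end. Both long walls are cut out to the floor for fingers from own x = -31 to +33 mm.
- caddy_in (a point): centre of the box's inner floor, 4 mm above the worktop; axes as the box.
- hood_edge (a point): middle of the inner edge, underside, of the box's fixed hood: a 4 mm thick ledge from the -x end wall, 12 mm inward, full width, underside 31 mm above the inner floor. A pile (92x62x24 mm) cannot go in flat: its -x end goes down first, tilted 26 to 40 degrees, under the hood; then it is laid flat (turning down, it takes up to 95 of the 98 mm length).
- caddy_lid (a joint): box lid, flat plate 106x75x3 mm, 50 g, hinged on the rim of the +x end wall (hinge line at own x +53, z 44 mm). 0 = shut on the rim, 1.57 = upright, 1.9 = stop, leaning back to +x. Starts open (1.75 to 1.88); pushed from behind towards -x past upright, it falls shut by its own weight; light hinge.
- lid_edge (a point): middle of the lid's free edge, on the face that is up when shut (the back, +x face, when open), 106 mm from the hinge line; a thumb tab 34 mm wide sticks out 9 mm farther.
- mug_b: white mug with a painted picture, 73x106x92 mm, a bystander. Origin: centre of its underside.
- tumbler_1: clear tumbler, 62 mm across and 98 mm high, a bystander. Origin: centre of its underside.
- cup_c: small white cup with handle, 71x97x58 mm, a bystander. Origin: centre of its underside.
- shaker_b: small shaker, 44 mm across and 90 mm high, a bystander. Origin: centre of its underside.
Things that resemble listed ones, but are neither listed nor needed, are in the scene too. Leave any brown or purple look-alike of the tile_b alone.

How it is judged:
By the outcome, as a careful person would: the job done as asked, in the order asked, and still so for the second after the job is handed in, with the robot touching nothing.
It also fails if it takes over 61 s, if anything falls off the work surface, if the arm or the gripper's body presses on something with over 40 N, if the wrist force passes 120 N, or if a joint passes its speed limit or range.

## Working session

There is one attempt and no reset: what is moved stays moved. The work goes in short steps, Python scripts to look and compute and a tool call to move; the robot and the scene stay as the last step left them, time stands still between calls to the robot, and variables do not carry over. Pictures are saved under pics/ and viewed, at most 10 in all, crops included, and the job is handed in when it is done.

Besides the shell and the picture viewer there is one more tool, called as name(argument=value, ...), one argument or row to a line, values as JSON. servo_tool: Moves the arm, as the interface text tells. Its arguments: {"type":"object","properties":{"targets":{"type":"array"},"newtons":{"type":"number"}},"required":["targets"]}

```bash
mkdir -p pics; python3 - <<'E'
from workcell import bot
import cv2,numpy as np
for c in("side","top"):
    im=bot.snapshot(c);cv2.imwrite(f"pics/{c}0.png",im)
    k=bot.get_calibration(c);print(c,k)
    for t in("tile_b","caddy","caddy_lid"):
        for d in bot.masks_of(c,t):
            m=d["region"].astype(np.uint8)
            r=cv2.minAreaRect(cv2.findNonZero(m)) if m.any() else None
            print(t,round(d["confidence"],2),np.round(d["box"]),m.sum(),np.round(cv2.boxPoints(r)).tolist())
print(bot.read_state(),bot.tip_reach)
E
```

```text
side {'vfov': 43.175576014692425, 'cx': 315.19922610684466, 'cy': 243.32930806547753, 'R': array([[-0.99986685,  0.00465631,  0.01563959],
       [-0.01022957,  0.56786055, -0.82306121],
       [-0.01271353, -0.82311161, -0.56773731]]), 't': array([0.54143739, 0.01448013, 1.44415753])}
tile_b 0.93 [324. 408.  41.  48.] 1637 [[306.0, 385.0], [343.0, 385.0], [343.0, 430.0], [306.0, 430.0]]
tile_b 0.82 [382. 237.  40.  30.] 601 [[360.0, 230.0], [374.0, 215.0], [402.0, 241.0], [388.0, 256.0]]
caddy 0.98 [334. 225.  68.  70.] 1658 [[288.0, 235.0], [364.0, 189.0], [390.0, 231.0], [314.0, 277.0]]
caddy 0.44 [357. 215.  24.  52.] 570 [[339.0, 235.0], [361.0, 188.0], [373.0, 193.0], [351.0, 241.0]]
caddy_lid 0.89 [358. 218.  24.  52.] 583 [[340.0, 237.0], [361.0, 187.0], [373.0, 193.0], [352.0, 242.0]]
top {'vfov': 43.605786947934675, 'cx': 328.2466619989701, 'cy': 234.54943361221711, 'R': array([[-0.00113161, -0.99992884, -0.01187585],
       [-0.99160893,  0.00265722, -0.12924651],
       [ 0.12926887,  0.01162994, -0.99154138]]), 't': array([0.11878665, 0.57374428, 1.37402575])}
tile_b 0.9
[... 499 characters left out ...]
298.0]]
{'t': 0.4, 'joint_pos': array([ 1.08981836e+00,  2.17001384e-01,  1.61357112e+00, -1.37225225e-05,
        1.31125017e+00, -1.12186133e-01]), 'joint_velocities': array([-0.00109092, -0.00119119, -0.00155905, -0.00036098,  0.00090373,
        0.00131792]), 'joint_torque': array([ 1.28469924e-05, -3.96249497e+01, -3.03629959e+01, -1.82448616e-04,
        4.05978397e-03, -9.29532973e-06]), 'tool_pos': array([0.22524961, 0.58292771, 0.23194776]), 'eef_rot': array([-5.76004133e-01, -3.08828121e+00,  3.51621137e-04]), 'force': array([-0.73714616, -0.01276909,  0.0510865 ]), 'ft_torque': array([0.01913476, 0.01604718, 0.01609156]), 'grip_force': 0.0, 'finger_gap': 0.08564330794929852} 0.022
```

```bash
ls -la . pics
```

```text
.:
total 12
drwxr-xr-x  3 agent agent 4096 Nov 28 21:38 .
drwxr-xr-x 23 root  root  4096 Nov 28 21:38 ..
drwxr-xr-x  2 agent agent 4096 Nov 28 21:39 pics

pics:
total 924
drwxr-xr-x 2 agent agent   4096 Nov 28 21:39 .
drwxr-xr-x 3 agent agent   4096 Nov 28 21:38 ..
-rw-r--r-- 1 agent agent 495759 Nov 28 21:39 side0.png
-rw-r--r-- 1 agent agent 436215 Nov 28 21:39 top0.png
```

View pics/top0.png

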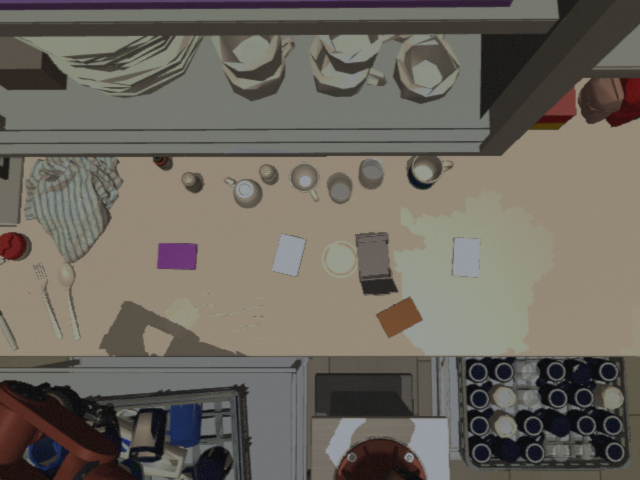

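View pics/side0.png

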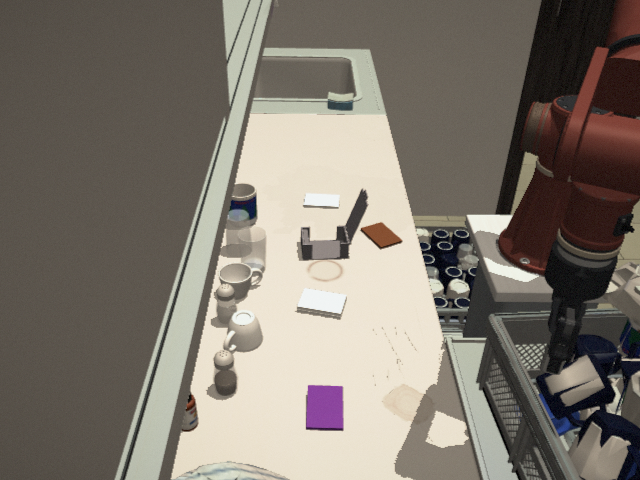

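The top view shows white tiles at (290,256) and (466,257). Candidates for the tiles: white (290,256), which looks thicker in the side view at (322,303), so likely the pile; white (466,257), which is thin at side (322,200), so the single; purple (177,256) and brown (400,317), look-alikes to leave. The pale ring at (339,259) is not a tile. The box is at (373,260), with its lid on the robot's side.

```bash
cat > h.py <<'E'
import numpy as np,cv2
from scipy.optimize import least_squares
from scipy.spatial.transform import Rotation as Ro
from workcell import bot
def proj(c,X):
    k=bot.get_calibration(c);f=240/np.tan(np.radians(k["vfov"]/2))
    P=np.asarray(X)@np.array(k["R"]).T+k["t"];return f*P[:,:2]/P[:,2:]+[k["cx"],k["cy"]]
def back(c,p,z):
    k=bot.get_calibration(c);f=240/np.tan(np.radians(k["vfov"]/2));R=np.array(k["R"]);C=-R.T@k["t"]
    d=np.c_[(np.atleast_2d(p)-[k["cx"],k["cy"]])/f,np.ones(len(np.atleast_2d(p)))]@R
    return C+d*((z-C[2])/d[:,2])[:,None]
def white(im,box,thr=None):
    """grey-weighted outline of the bright bluish-white patch within box (x0,y0,x1,y1), 8x upsampled"""
    x0,y0,x1,y1=box;s=8
    g=cv2.resize(im[y0:y1,x0:x1],None,fx=s,fy=s,interpolation=cv2.INTER_CUBIC)
    return g,s
def tile_pose(c,mask,ztop):
    """pose by back-projecting a mask's outline on plane z and fitting the rectangle by area/minAreaRect"""
    cn=max(cv2.findContours(mask.astype(np.uint8),0,1)[0],key=cv2.contourArea)[:,0].astype(float)
    W=back(c,cn,ztop)[:,:2]
    (cx,cy),(w,h),a=cv2.minAreaRect((W*1000).astype(np.float32))
    if w<h:w,h,a=h,w,a+90
    return np.round([cx,cy,w,h,(a+90)%180-90],1)
E
python3 - <<'E'
from h import *
for c,boxes in(("top",[(255,220,325,290),(435,220,495,290)]),("side",[(285,280,360,325),(290,185,355,215)])):
    im=cv2.imread(f"pics/{c}0.png")
    for (x0,y0,x1,y1),zt in zip(boxes,(.016,.008)):
        g=im[y0:y1,x0:x1].astype(int); b=(g[...,0]-g[...,2])
        m=np.zeros(im.shape[:2],bool); mm=(b>-12)&(g.min(2)>120)
        n,l,st,ce=cv2.connectedComponentsWithStats(mm.astype(np.uint8)); i=1+np.argmax(st[1:,4]); m[y0:y1,x0:x1]=l==i
        print(c,zt,m.sum(),tile_pose(c,m,zt),tile_pose(c,m,0))
t,s=cv2.imread("pics/top0.png"),cv2.imread("pics/side0.png")
r=lambda im,x0,y0,x1,y1:cv2.resize(im[y0:y1,x0:x1],(400,300),interpolation=cv2.INTER_CUBIC)
cv2.imwrite("pics/crop1.png",np.vstack([np.hstack([r(s,280,270,364,333),r(s,280,170,364,233)]),np.hstack([r(t,330,225,418,291+0),r(s,284,186,380,258)])]))
E
```

```text
top 0.016 988 [529.1 213.3  91.2  62.  -13.7] [530.7 214.6  92.3  62.7 -13.7]
top 0.008 1543 [ 508.3 -188.7  126.2  104.6   -1.9] [ 509.  -190.3  126.9  105.1   -1.9]
side 0.016 845 [529.4 213.3  91.4  61.  -13.6] [528.8 194.2  93.2  62.2 -13.6]
side 0.008 410 [ 524.5 -209.6   92.5   61.8   -5.1] [ 524.1 -223.2   93.4   62.4   -5.1]
```

View pics/crop1.png

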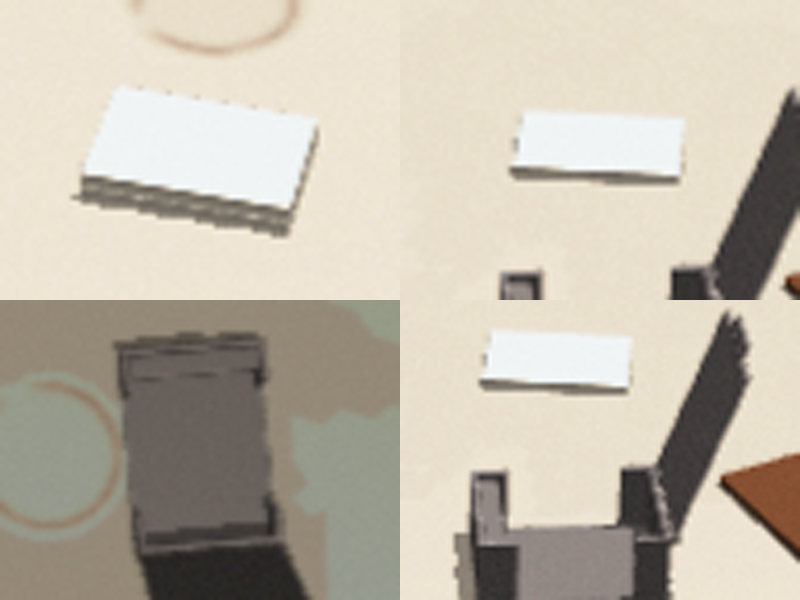

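Top left is the pile: two seams show at side (322,303). Top right is a single tile at side (322,200). The box has its hood at the far end (+x world) and the lid leaning towards the robot. Next I'll get the box pose and the single tile's pose.

```bash
cat >> h.py <<'E'
def fit(pts,x0):
    """pts: list of (cam, own xyz, pixel); returns x,y,yaw"""
    def r(p):
        R=Ro.from_euler("z",p[2]).as_matrix()
        return np.ravel([proj(c,[R@np.array(o)+[p[0],p[1],0]])[0]-q for c,o,q in pts])
    s=least_squares(r,x0);return s.x,s.fun.reshape(-1,2)
def pose(r): # tool pitch th about world y for tool-down with yaw psi of tool x
    pass
E
python3 - <<'E'
from h import *
a,b,z=.053,.0375,.044
T=lambda u,v:(330+u/4.545,225+(v-300)/4.545)
S=lambda u,v:(284+(u-400)/4.167,186+(v-300)/4.167)
# own -x = far (hood); own +y = world -y
P=[("top",(-a,-b,z),T(115,347)),("top",(-a,b,z),T(266,335)),("top",(a,-b,z),T(140,548)),("top",(a,b,z),T(287,540)),
("side",(-a,-b,z),S(475,545)),("side",(-a,b,z),S(472,471)),("side",(a,b,z),S(657,467)),("side",(a,-b,z),S(672,543))]
for q in(P,P[:4],P[4:]):
    x,f=fit(q,[.5,.0,3.1]);print(np.round(x[:2]*1000,1),np.degrees(x[2])-180,np.round(f,1).tolist())
bot.snapshot("top")
for n in("tile_c",):
  for d in bot.masks_of("top",n):
    print(d["confidence"],tile_pose("top",d["region"],.008),tile_pose("top",d["region"],.016))
bot.snapshot("side")
for d in bot.masks_of("side","tile_c"): print(d["confidence"],np.round(d["box"]),tile_pose("side",d["region"],.008))
# single tile from top: ring contrast in blue-red
im=cv2.imread("pics/top0.png")[225:290,440:492].astype(int)
d=im[...,0]-im[...,2]; print(d[32,::2].tolist(), im[32,::2,0].tolist())
for th in(-5,0,4,8):
    m=np.zeros((480,640),bool);m[225:290,440:492]=d>th
    n,l,st,ce=cv2.connectedComponentsWithStats(m.astype(np.uint8));i=1+np.argmax(st[1:,4]);print(th,st[i,4],tile_pose("top",l==i,.008))
E
```

```text
[521.2  11.3] 4.265117921579616 [[0.7, -0.1], [-0.6, 0.1], [-1.1, 0.9], [-1.2, 0.2], [0.4, -0.4], [-0.8, -0.8], [-0.6, -1.1], [-0.2, -1.5]]
[521.9  10. ] 5.091843081974616 [[0.9, -0.1], [-0.4, -0.4], [-0.2, 0.8], [-0.3, -0.4]]
[520.6  15.2] 2.7530448491376376 [[0.2, 0.2], [-0.2, -0.2], [0.2, 0.1], [-0.2, -0.1]]
0.84 [528.3 480.4  95.6  65.   89.6] [527.5 478.3  95.   64.7  89.6]
0.75 [ 523.3 -210.2   92.5   63.    -4.6] [ 522.6 -208.5   92.    62.7   -4.6]
0.67 [381.7 -50.9  93.1  60.8 -62.9] [381.8 -50.1  92.5  60.5 -62.9]
0.58 [530.2 212.1  90.   61.9 -15.4] [529.4 211.5  89.5  61.6 -15.4]
0.92 [382. 236.  37.  25.] [381.3 -42.3 100.3  67.6 -61.6]
0.89 [325. 301.  53.  28.] [528.9 208.   95.   70.1 -13.6]
0.74 [320. 199.  36.  19.] [ 524.2 -201.2   92.5   77.5   -5.2]
0.72 [326. 409.  42.  46.] [526.8 485.9  96.6  63.7  87.7]
0.51 [319. 313.  45.  12.] [536.8 247.5  90.9  12.5 -15.7]
[-13, -13, -12, -13, -14, -13, -12, 10, 12, 11, 12, 11, 11, 10, 12, 10, 10, 11, 11, 4, -15, -15, -15, -16, -17, -16] [136, 137, 137, 136, 134, 138, 124, 156, 160, 160, 160, 161, 159, 160, 161, 161, 159, 161, 160, 153, 134, 135, 135, 133, 134, 134]
-5 997 [ 523.7 -209.9   90.7   62.8   -4.6]
0 963 [ 523.7 -209.8   90.1   61.8   -4.3]
4 932 [ 523.6 -210.5   90.    59.8   -3.9]
8 888 [ 523.5 -209.7   89.1   57.7   -4.3]
```

```bash
cat >> h.py <<'E'
def to(p,rotm):
    """turn (tool rotvec), then shift in the turned tool frame, from the measured pose; mm"""
    s=bot.read_state();R=Ro.from_rotvec(s["eef_rot"]);Q=Ro.from_matrix(rotm)
    w=(R.inv()*Q).as_rotvec();d=Q.inv().apply(np.array(p)-s["tool_pos"])
    print("t %.2f"%s["t"],"turn",np.round(w,4),"shift mm",np.round(d*1000,1),"gap",round(s["finger_gap"]*1000,1),"F",np.round(s["force"],1),"tcp",np.round(s["tool_pos"]*1000,1))
def down(yaw,th=0):
    """tool pointing down, tool x = -(long axis at yaw deg); th: far (+x world) end pitched down, deg"""
    y=np.radians(yaw);B=np.array([[-np.cos(y),-np.sin(y),0],[-np.sin(y),np.cos(y),0],[0,0,-1]]).T
    B=np.array([[-np.cos(y),-np.sin(y),0],[-np.sin(y),np.cos(y),0],[0,0,-1.]]).T
    return B@Ro.from_euler("y",-np.radians(th)).as_matrix()
E
python3 - <<'E'
from h import *
print(np.round(down(0,30),2),np.linalg.det(down(-4.6)))
to([.524,-.2098,.12],down(-4.6))
E
```

```text
[[-0.87  0.    0.5 ]
 [ 0.    1.    0.  ]
 [-0.5   0.   -0.87]] 1.0
t 0.60 turn [-0.     -0.     -0.2885] shift mm [-361.3 -766.3  112.1] gap 85.0 F [ 0.  -1.  -0.2] tcp [225.3 583.  232.1]
```

```bash
sed -i 's/"y",-np.radians(th)/"y",np.radians(th)/' h.py
```

servo_tool(
  targets=[
    [[0, 0, 0, 0, 0, -0.1443, 0.85], [0, 0, 0, 0, 0, -0.1442, 0.85], [-0.0258, -0.0547, 0, 0, 0, 0, 0.85], [-0.0258, -0.0547, 0, 0, 0, 0, 0.85], [-0.0258, -0.0547, 0, 0, 0, 0, 0.85], [-0.0258, -0.0547, 0, 0, 0, 0, 0.85], [-0.0258, -0.0547, 0, 0, 0, 0, 0.85], [-0.0258, -0.0547, 0, 0, 0, 0, 0.85], [-0.0258, -0.0547, 0, 0, 0, 0, 0.85], [-0.0258, -0.0547, 0, 0, 0, 0, 0.85]],
  ],
  newtons=30,
)

```text
t: 1.85
tool_pos: [0.3965, 0.1285, 0.2327]
eef_rot: [0.126, 3.137, 0.001]
force: [1.3, 0.2, -0.3]
finger_gap: 0.0723
grip_force: 0.0
```

servo_tool(
  targets=[
    [[-0.0258, -0.0547, 0, 0, 0, 0, 0.85], [-0.0258, -0.0547, 0, 0, 0, 0, 0.85], [-0.0258, -0.0547, 0, 0, 0, 0, 0.85], [-0.0258, -0.0547, 0, 0, 0, 0, 0.85], [-0.0258, -0.0547, 0, 0, 0, 0, 0.85], [-0.0258, -0.0547, 0, 0, 0, 0, 0.85], [0, 0, 0.055, 0, 0, 0, 0.85], [0, 0, 0.055, 0, 0, 0, 0.85], [0, 0, 0, 0, 0, 0, 0.85], [0, 0, 0, 0, 0, 0, 0.85]],
  ],
)

```text
t: 3.1
tool_pos: [0.5251, -0.2098, 0.124]
eef_rot: [0.126, 3.137, -0.002]
force: [0.1, 0.6, 0.3]
finger_gap: 0.0725
grip_force: 0.0
```

```bash
python3 - <<'E'
from h import *
to([.524,-.2098,.022],down(-4.6))
E
```

```text
t 3.10 turn [-0.0011  0.0024  0.0003] shift mm [ 1.10e+00 -1.00e-01  1.02e+02] gap 72.5 F [0.1 0.6 0.3] tcp [ 525.1 -209.8  124. ]
```

servo_tool(
  targets=[
    [[0.001, 0, 0.04, 0, 0, 0, 0.85], [0, 0, 0.04, 0, 0, 0, 0.85], [0, 0, 0.014, 0, 0, 0, 0.85], [0, 0, 0.002, 0, 0, 0, 0.85], [0, 0, 0.002, 0, 0, 0, 0.85], [0, 0, 0, 0, 0, 0, 0.85]],
  ],
)

```text
t: 3.85
tool_pos: [0.5242, -0.2099, 0.0258]
eef_rot: [0.126, 3.136, -0.002]
force: [0.2, -0.4, -0.5]
finger_gap: 0.0728
grip_force: 0.0
```

```bash
python3 - <<'E'
from h import *
s=bot.snapshot("side");t=bot.snapshot("top")
r=lambda im,x0,y0,x1,y1:cv2.resize(im[y0:y1,x0:x1],(400,300),interpolation=cv2.INTER_CUBIC)
cv2.imwrite("pics/crop2.png",np.hstack([r(s,280,160,364,223),r(t,425,225,505,285)]))
E
```

```text
(no output)
```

View pics/crop2.png

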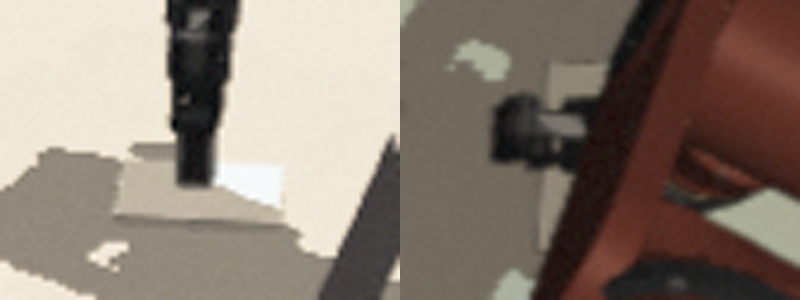

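```bash
python3 - <<'E'
from h import *
print("tip pix",280+195/4.76,160+186/4.76)
for y in(-.173,-.16):
  for z in(0,.005,.01,.015): print(y,z,proj("side",[[.524,y,z]]).round(1))
E
```

```text
tip pix 320.96638655462186 199.07563025210084
-0.173 0 [[321.6 209.1]]
-0.173 0.005 [[321.7 207.5]]
-0.173 0.01 [[321.7 205.8]]
-0.173 0.015 [[321.7 204.2]]
-0.16 0 [[321.7 211.7]]
-0.16 0.005 [[321.7 210.1]]
-0.16 0.01 [[321.8 208.4]]
-0.16 0.015 [[321.8 206.8]]
```

servo_tool(
  targets=[
    [[0, 0, 0.002, 0, 0, 0, 0.85], [0, 0, 0.001, 0, 0, 0, 0.85], [0, 0, 0, 0, 0, 0, 0.85]],
  ],
)

```text
t: 4.32
tool_pos: [0.5227, -0.2091, 0.0208]
eef_rot: [-0.126, -3.139, -0.0]
force: [0.1, -0.5, -0.0]
finger_gap: 0.0724
grip_force: 0.0
```

servo_tool(
  targets=[
    [[-0.001, 0, 0.002, 0, 0, 0, 0.85], [0, 0, 0.002, 0, 0, 0, 0.85], [0, 0, 0.001, 0, 0, 0, 0.85], [0, 0, 0, 0, 0, 0, 0.85]],
  ],
)

```text
t: 4.82
tool_pos: [0.5238, -0.2093, 0.0159]
eef_rot: [-0.126, -3.139, -0.0]
force: [0.0, 0.0, -0.0]
finger_gap: 0.0725
grip_force: 0.0
```

servo_tool(
  targets=[
    [[0, 0, 0.001, 0, 0, 0, 0.85], [0, 0, 0.001, 0, 0, 0, 0.85], [0, 0, 0, 0, 0, 0, 0.85]],
  ],
)

```text
t: 5.2
tool_pos: [0.5238, -0.2093, 0.014]
eef_rot: [-0.126, -3.139, -0.0]
force: [0.9, 1.0, -1.2]
finger_gap: 0.0724
grip_force: 0.0
```

```bash
python3 - <<'E'
from h import *
s=bot.snapshot("side")
r=lambda im,x0,y0,x1,y1:cv2.resize(im[y0:y1,x0:x1],(640,480),interpolation=cv2.INTER_CUBIC)
cv2.imwrite("pics/crop3.png",r(s,280,170,344,218))
E
```

```text
(no output)
```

View pics/crop3.png

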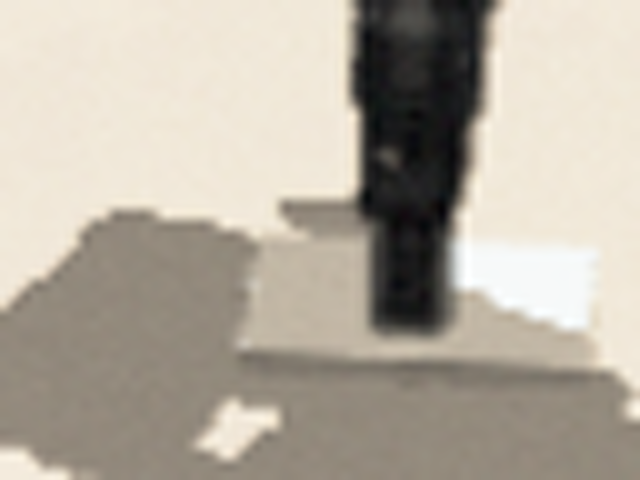

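servo_tool(
  targets=[
    [[0, 0, 0.001, 0, 0, 0, 0.85], [0, 0, 0.001, 0, 0, 0, 0.85], [0, 0, 0, 0, 0, 0, 0.85]],
  ],
)

```text
t: 5.62
tool_pos: [0.5238, -0.2092, 0.012]
eef_rot: [-0.126, -3.139, -0.0]
force: [0.5, -0.3, 0.6]
finger_gap: 0.0724
grip_force: 0.0
```

servo_tool(
  targets=[
    [[0, 0, 0.001, 0, 0, 0, 0.85], [0, 0, 0.001, 0, 0, 0, 0.85], [0, 0, 0, 0, 0, 0, 0.85]],
  ],
)

```text
t: 6.0
tool_pos: [0.5238, -0.2093, 0.01]
eef_rot: [-0.126, -3.139, -0.0]
force: [-0.3, 0.1, -0.5]
finger_gap: 0.0724
grip_force: 0.0
```

servo_tool(
  targets=[
    [[0, 0, 0.001, 0, 0, 0, 0.85], [0, 0, 0.001, 0, 0, 0, 0.85], [0, 0, 0, 0, 0, 0, 0.85]],
  ],
)

```text
t: 6.38
tool_pos: [0.5238, -0.2093, 0.0079]
eef_rot: [-0.126, -3.139, -0.0]
force: [-0.0, -0.3, -0.0]
finger_gap: 0.0724
grip_force: 0.0
```

```bash
python3 - <<'E'
from h import *
s=bot.snapshot("side");g=s.astype(int)
for r in range(196,214): print(r,[tuple(g[r,c]) and int(g[r,c].sum()//3) for c in range(308,334)])
E
```

```text
196 [177, 180, 179, 181, 182, 181, 179, 181, 159, 74, 45, 24, 27, 33, 25, 53, 101, 192, 248, 247, 247, 247, 247, 247, 248, 248]
197 [179, 177, 180, 181, 180, 178, 178, 179, 160, 76, 47, 21, 28, 24, 21, 51, 100, 188, 248, 248, 247, 248, 248, 248, 247, 248]
198 [184, 182, 180, 180, 181, 176, 180, 180, 159, 74, 45, 16, 19, 28, 22, 46, 90, 176, 243, 244, 245, 248, 248, 248, 247, 248]
199 [180, 177, 178, 180, 182, 178, 180, 178, 156, 73, 49, 24, 23, 30, 26, 51, 90, 131, 178, 179, 207, 243, 245, 248, 248, 247]
200 [180, 180, 180, 180, 180, 181, 179, 179, 160, 77, 42, 21, 21, 27, 20, 47, 90, 134, 178, 179, 180, 179, 209, 244, 244, 244]
201 [180, 180, 180, 179, 178, 178, 180, 182, 157, 74, 34, 20, 28, 35, 20, 47, 88, 133, 181, 178, 179, 180, 181, 181, 178, 209]
202 [179, 182, 181, 180, 178, 178, 176, 181, 157, 76, 28, 24, 21, 27, 12, 45, 87, 130, 180, 180, 178, 179, 177, 182, 178, 181]
203 [177, 180, 180, 181, 180, 180, 180, 178, 159, 75, 41, 23, 28, 24, 21, 48, 101, 151, 179, 178, 180, 179, 181, 181, 179, 179]
204 [173, 173, 176, 176, 173, 176, 179, 181, 162, 92, 73, 63, 60, 59, 50, 70, 119
[... 560 characters left out ...]
 124, 125, 125, 123, 124]
209 [135, 136, 136, 135, 137, 135, 135, 136, 137, 136, 138, 138, 136, 137, 135, 136, 138, 136, 138, 135, 137, 137, 136, 138, 138, 136]
210 [152, 135, 135, 137, 135, 135, 135, 134, 133, 134, 136, 136, 139, 137, 134, 136, 137, 138, 134, 138, 137, 140, 138, 134, 140, 133]
211 [212, 136, 135, 135, 137, 138, 139, 136, 137, 136, 138, 133, 137, 134, 136, 135, 134, 137, 137, 138, 137, 137, 138, 135, 136, 137]
212 [204, 136, 138, 135, 133, 136, 134, 137, 134, 135, 134, 136, 138, 135, 134, 135, 136, 137, 137, 139, 135, 138, 140, 138, 139, 136]
213 [136, 135, 137, 131, 137, 136, 137, 135, 136, 137, 135, 135, 135, 138, 135, 136, 138, 137, 136, 134, 134, 136, 134, 138, 136, 139]
```

servo_tool(
  targets=[
    [[0, 0, 0.002, 0, 0, 0, 0.85], [0, 0, 0.002, 0, 0, 0, 0.85], [0, 0, 0.001, 0, 0, 0, 0.85], [0, 0, 0, 0, 0, 0, 0.85]],
  ],
)

```text
t: 6.92
tool_pos: [0.5238, -0.2092, 0.0029]
eef_rot: [-0.126, -3.139, -0.0]
force: [-0.5, -0.1, 1.6]
finger_gap: 0.0725
grip_force: 0.0
```

servo_tool(
  targets=[
    [[0, 0, 0.001, 0, 0, 0, 0.85], [0, 0, 0.001, 0, 0, 0, 0.85], [0, 0, 0, 0, 0, 0, 0.85]],
  ],
)

```text
t: 7.3
tool_pos: [0.5238, -0.2093, 0.001]
eef_rot: [-0.126, -3.139, -0.0]
force: [0.6, -0.2, -0.3]
finger_gap: 0.0726
grip_force: 0.0
```

```bash
python3 - <<'E'
from h import *
s=bot.snapshot("side");g=s.astype(int)
for r in range(202,212): print(r,[int(g[r,c].sum()//3) for c in range(312,330)])
E
```

```text
202 [180, 178, 181, 179, 157, 74, 33, 19, 27, 25, 21, 50, 98, 148, 179, 181, 180, 180]
203 [183, 180, 179, 179, 159, 74, 31, 28, 35, 22, 21, 46, 102, 148, 180, 179, 180, 180]
204 [176, 177, 177, 178, 160, 73, 30, 20, 23, 21, 24, 51, 102, 149, 182, 181, 179, 181]
205 [147, 151, 161, 171, 157, 74, 35, 28, 23, 21, 31, 55, 98, 142, 173, 174, 171, 173]
206 [120, 119, 119, 118, 110, 80, 48, 41, 38, 36, 42, 60, 90, 109, 120, 133, 133, 136]
207 [124, 124, 126, 123, 119, 106, 97, 96, 89, 90, 87, 85, 99, 112, 117, 115, 120, 120]
208 [134, 134, 137, 135, 132, 137, 135, 133, 127, 125, 126, 130, 129, 124, 124, 123, 127, 121]
209 [136, 137, 136, 135, 134, 134, 133, 135, 138, 136, 136, 137, 137, 137, 136, 139, 135, 138]
210 [137, 136, 137, 136, 135, 135, 138, 133, 135, 134, 136, 137, 135, 137, 133, 138, 135, 138]
211 [136, 136, 136, 135, 135, 135, 136, 136, 133, 131, 138, 138, 133, 137, 136, 138, 139, 136]
```

servo_tool(
  targets=[
    [[0, 0, 0.001, 0, 0, 0, 0.85], [0, 0, 0, 0, 0, 0, 0.7], [0, 0, 0, 0, 0, 0, 0.6], [0, 0, 0, 0, 0, 0, 0.6], [0, 0, 0, 0, 0, 0, 0.6]],
  ],
  newtons=30,
)

```text
t: 7.98
tool_pos: [0.5241, -0.2094, 0.0004]
eef_rot: [0.126, 3.139, -0.0]
force: [-0.6, -0.3, 4.0]
finger_gap: 0.0604
grip_force: 32.9
```

```bash
python3 - <<'E'
from h import *
s=bot.snapshot("side");g=s.astype(int)
for r in range(202,212): print(r,[int(g[r,c].sum()//3) for c in range(312,330)])
to([.524,-.2098,.12],down(-4.6))
E
```

```text
202 [179, 181, 180, 179, 158, 73, 32, 17, 22, 27, 23, 51, 100, 148, 178, 179, 180, 179]
203 [180, 179, 179, 180, 159, 72, 28, 24, 22, 24, 21, 54, 100, 148, 179, 179, 178, 179]
204 [180, 179, 181, 183, 161, 72, 29, 26, 24, 26, 18, 52, 102, 145, 177, 180, 178, 181]
205 [177, 176, 179, 181, 157, 73, 32, 24, 23, 24, 24, 56, 100, 146, 175, 177, 177, 179]
206 [119, 122, 119, 114, 98, 79, 46, 39, 38, 35, 35, 56, 100, 129, 144, 150, 153, 161]
207 [124, 123, 120, 117, 111, 98, 93, 93, 89, 86, 78, 80, 98, 112, 119, 117, 117, 119]
208 [136, 136, 135, 129, 121, 123, 125, 122, 125, 113, 119, 121, 124, 123, 124, 126, 124, 121]
209 [138, 137, 135, 137, 135, 134, 137, 136, 135, 137, 139, 134, 133, 136, 136, 136, 138, 135]
210 [137, 137, 135, 138, 136, 135, 134, 136, 136, 135, 136, 137, 138, 137, 135, 136, 134, 137]
211 [138, 136, 138, 137, 135, 135, 135, 134, 135, 135, 136, 137, 136, 138, 135, 138, 136, 137]
t 8.03 turn [-0.0002  0.0004  0.    ] shift mm [ 1.000e-01 -4.000e-01 -1.196e+02] gap 60.1 F [-0.8  0.3  3.5] tcp [ 5.241e+02 -2.094e+02  4.000e-01]
```

servo_tool(
  targets=[
    [[0, 0, -0.01, 0, 0, 0, 0.6], [0, 0, -0.04, 0, 0, 0, 0.6], [0, 0, -0.05, 0, 0, 0, 0.6], [0, 0, -0.05, 0, 0, 0, 0.6], [0, 0, -0.05, 0, 0, 0, 0.6], [0, 0, 0, 0, 0, 0.08, 0.6], [0, 0, 0, 0, 0, 0.08, 0.6], [0, 0.05, 0, 0, 0, 0, 0.6], [0, 0.06, 0, 0, 0, 0, 0.6], [0, 0.06, 0, 0, 0, 0, 0.6]],
  ],
)

```text
t: 9.28
tool_pos: [0.5643, -0.0428, 0.2002]
eef_rot: [0.378, 3.118, 0.0]
force: [0.3, -0.4, -0.4]
finger_gap: 0.0603
grip_force: 33.1
```

```bash
python3 - <<'E'
from h import *
to([.5292,.2133,.06],down(-13.7))
E
```

```text
t 9.28 turn [ 0.0001  0.0002 -0.0024] shift mm [ 94.8 240.5 140.2] gap 60.3 F [ 0.3 -0.4 -0.4] tcp [564.3 -42.8 200.2]
```

servo_tool(
  targets=[
    [[0.019, 0.048, 0, 0, 0, 0, 0.6], [0.019, 0.048, 0, 0, 0, 0, 0.6], [0.019, 0.048, 0, 0, 0, 0, 0.6], [0.019, 0.048, 0, 0, 0, 0, 0.6], [0.019, 0.048, 0, 0, 0, 0, 0.6], [0, 0, 0.05, 0, 0, 0, 0.6], [0, 0, 0.05, 0, 0, 0, 0.6], [0, 0, 0.05, 0, 0, 0, 0.6], [0, 0, 0, 0, 0, 0, 0.6], [0, 0, 0, 0, 0, 0, 0.6]],
  ],
)

```text
t: 10.52
tool_pos: [0.5304, 0.2118, 0.0517]
eef_rot: [0.376, 3.117, 0.001]
force: [0.6, -0.0, 0.9]
finger_gap: 0.0607
grip_force: 33.3
```

```bash
python3 - <<'E'
from h import *
to([.5292,.2133,.017],down(-13.7))
s=bot.snapshot("side");t=bot.snapshot("top")
r=lambda im,x0,y0,x1,y1:cv2.resize(im[y0:y1,x0:x1],(400,300),interpolation=cv2.INTER_CUBIC)
cv2.imwrite("pics/crop4.png",np.hstack([r(s,275,260,359,323),r(t,255,225,335,285)]))
E
```

```text
t 10.53 turn [ 0.0011  0.002  -0.0013] shift mm [ 1.5  1.2 34.7] gap 60.7 F [ 0.6 -0.   0.9] tcp [530.4 211.8  51.7]
```

View pics/crop4.png

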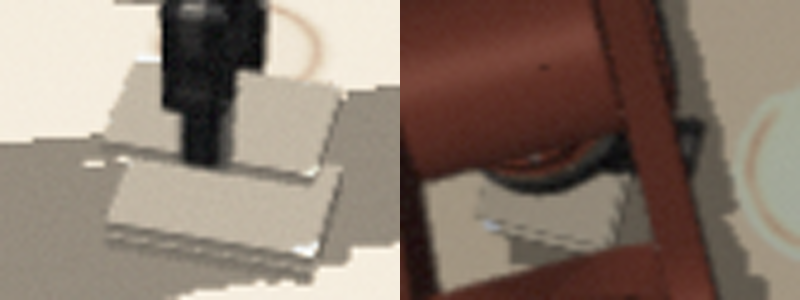

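```bash
python3 - <<'E'
from h import *
S=lambda u,v:(275+u/4.762,260+v/4.762)
a,b=.046,.031
for z,c in((.0597,[(104,135),(318,178),(346,94),(138,60)]),(.016,[(107,224),(316,252),(342,170),(128,160)])):
    # world: near(+y) left = +x
    P=[("side",o+(z,),S(*p)) for o,p in zip([(a,b),(-a,b),(-a,-b),(a,-b)],c)]
    x,f=fit(P,[.53,.21,-.2]);print(np.round(x[:2]*1000,1),np.degrees(x[2]),np.round(f,1).tolist())
E
```

```text
[528.7 216.2] -14.588244749544918 [[-0.4, 1.4], [-0.3, 0.3], [0.3, -0.8], [0.5, -1.0]]
[529.2 219.8] -9.226853068811367 [[-0.4, 2.2], [0.9, 1.5], [-1.0, -0.7], [0.5, -3.4]]
```

servo_tool(
  targets=[
    [[0.001, 0.0012, 0.015, 0, 0, 0, 0.6], [0, 0, 0.012, 0, 0, 0, 0.6], [0, 0, 0.004, 0, 0, 0, 0.6], [0, 0, 0.002, 0, 0, 0, 0.6], [0, 0, 0.001, 0, 0, 0, 0.6], [0, 0, 0, 0, 0, 0, 0.6], [0, 0, 0, 0, 0, 0, 0.6]],
  ],
)

```text
t: 11.5
tool_pos: [0.5289, 0.213, 0.0165]
eef_rot: [0.376, 3.118, 0.001]
force: [-0.6, -0.2, 1.1]
finger_gap: 0.0605
grip_force: 33.6
```

servo_tool(
  targets=[
    [[0, 0, 0.0004, 0, 0, 0, 0.6], [0, 0, 0, 0, 0, 0, 0.63], [0, 0, 0, 0, 0, 0, 0.72], [0, 0, 0, 0, 0, 0, 0.78], [0, 0, 0, 0, 0, 0, 0.85], [0, 0, 0, 0, 0, 0, 0.85], [0, 0, -0.03, 0, 0, 0, 0.85], [0, 0, -0.06, 0, 0, 0, 0.85], [0, 0, -0.06, 0, 0, 0, 0.85], [0, 0, -0.04, 0, 0, 0, 0.85]],
  ],
)

```text
t: 12.75
tool_pos: [0.5297, 0.2132, 0.2093]
eef_rot: [0.376, 3.115, 0.003]
force: [0.0, -0.4, -0.2]
finger_gap: 0.0727
grip_force: 0.0
```

servo_tool(
  targets=[
    [[0, -0.06, 0, 0, 0, 0, 0.85], [0, -0.06, 0, 0, 0, 0, 0.85], [0, -0.06, 0, 0, 0, 0, 0.85], [0, 0, 0, 0, 0, 0, 0.85]],
  ],
)

```text
t: 13.25
tool_pos: [0.4847, 0.0349, 0.2055]
eef_rot: [-0.386, -3.118, 0.001]
force: [0.0, 0.4, 0.7]
finger_gap: 0.0726
grip_force: 0.0
```

```bash
python3 - <<'E'
from h import *
s=bot.snapshot("side");t=bot.snapshot("top")
cv2.imwrite("pics/s5.png",s);cv2.imwrite("pics/t5.png",t)
r=lambda im,x0,y0,x1,y1:cv2.resize(im[y0:y1,x0:x1],(400,300),interpolation=cv2.INTER_CUBIC)
cv2.imwrite("pics/crop5.png",np.vstack([np.hstack([r(s,275,260,359,323),r(t,250,225,330,285)]),np.hstack([r(t,330,225,418,291),r(s,284,186,380,258)])]))
for c,im,(x0,y0,x1,y1) in(("top",t,(250,220,325,290)),("side",s,(280,275,360,325))):
    g=im[y0:y1,x0:x1].astype(int);mm=(g[...,0]-g[...,2]>-5)&(g.min(2)>120)
    n,l,st,ce=cv2.connectedComponentsWithStats(mm.astype(np.uint8));i=1+np.argmax(st[1:,4])
    m=np.zeros((480,640),bool);m[y0:y1,x0:x1]=l==i;print(c,m.sum(),tile_pose(c,m,.024))
to([.529,.213,.03],down(-13.7))
E
```

```text
top 978 [529.2 212.3  90.4  60.5 -14. ]
side 830 [529.3 213.3  90.8  60.3 -13.6]
t 13.35 turn [ 0.0007  0.0002 -0.0031] shift mm [ -0.6 180.5 175.7] gap 72.6 F [-0.4  1.   1.1] tcp [485.7  37.8 205.7]
```

View pics/crop5.png

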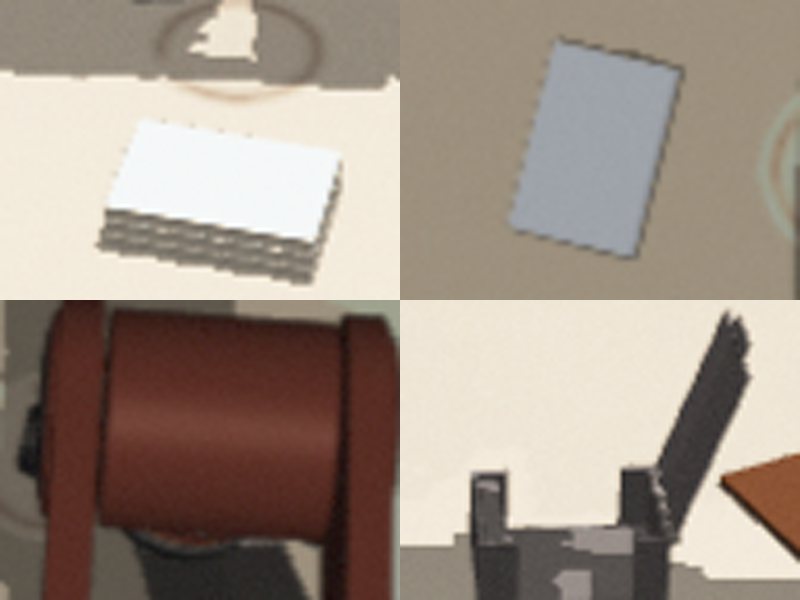

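servo_tool(
  targets=[
    [[0, 0.06, 0, 0, 0, 0, 0.85], [0, 0.06, 0, 0, 0, 0, 0.85], [0, 0.06, 0, 0, 0, 0, 0.85], [0, 0, 0.05, 0, 0, 0, 0.85], [0, 0, 0.05, 0, 0, 0, 0.85], [0, 0, 0.05, 0, 0, 0, 0.85], [0, 0, 0, 0, 0, 0, 0.85], [0, 0, 0, 0, 0, 0, 0.85]],
  ],
)

```text
t: 14.35
tool_pos: [0.5296, 0.2143, 0.0571]
eef_rot: [0.374, 3.117, 0.002]
force: [0.0, 0.6, -0.0]
finger_gap: 0.0724
grip_force: 0.0
```

```bash
python3 - <<'E'
from h import *
to([.5292,.213,.0015],down(-13.8))
E
```

```text
t 14.35 turn [0.0012 0.0019 0.0019] shift mm [ 0.1 -1.3 55.6] gap 72.4 F [ 0.   0.6 -0. ] tcp [529.6 214.3  57.1]
```

servo_tool(
  targets=[
    [[0, -0.0012, 0.025, 0.0012, 0.0019, 0, 0.85], [0, 0, 0.02, 0, 0, 0, 0.85], [0, 0, 0.01, 0, 0, 0, 0.85], [0, 0, 0, 0, 0, 0, 0.85], [0, 0, 0, 0, 0, 0, 0.75], [0, 0, 0, 0, 0, 0, 0.6], [0, 0, 0, 0, 0, 0, 0.6], [0, 0, 0, 0, 0, 0, 0.6]],
  ],
  newtons=60,
)

```text
t: 15.35
tool_pos: [0.5295, 0.2121, 0.002]
eef_rot: [0.377, 3.119, 0.0]
force: [-0.0, -0.6, 6.4]
finger_gap: 0.0612
grip_force: 67.6
```

```bash
python3 - <<'E'
from h import *
to([.5292,.213,.0015],down(-13.8))
a,b,z=.053,.0375,.044
import itertools
# refine the box pose from first pictures: dark/grey edges, search pose maximising gradient along projected rim edges
def score(p,ims):
    R=Ro.from_euler("z",p[2]).as_matrix();s=0
    segs=[((-a,-b,z),(-a,b,z)),((a,-b,z),(a,b,z)),((-a,-b,z),(-.031,-b,z)),((-a,b,z),(-.031,b,z)),((.033,-b,z),(a,-b,z)),((.033,b,z),(a,b,z)),((-.049,-.0335,z),(-.049,.0335,z)),((-.041+.004,-.0335,.039),(-.037,.0335,.039))]
    for c,G in ims.items():
        for u,v in segs[:]:
            if c=="side" and u[0]==v[0]: pass
            L=np.linspace(u,v,20)@R.T+[p[0],p[1],0]
            q=proj(c,L);s+=cv2.remap(G,q[:,0].astype(np.float32)[None],q[:,1].astype(np.float32)[None],1).mean()
    return s
def grad(c):
    g=cv2.cvtColor(cv2.imread(f"pics/{c}0.png"),6).astype(np.float32)
    return np.clip(np.hypot(cv2.Sobel(g,5,1,0),cv2.Sobel(g,5,0,1)),0,120 if c=="top" else 200)
T,S=grad("top"),grad("side")
for ims in({"top":T,"side":S},{"top":T},{"side":S}):
    best=sorted(((score((.521+dx,.011+dy,np.pi+np.radians(w)),ims),521+dx*1000,11+dy*1000,w) for dx in np.arange(-.006,.0061,.001) for dy in np.arange(-.006,.0061,.001) for w in np.arange(1,8,.5)),reverse=True)[:6]
    print(np.round(best,1).tolist())
E
```

```text
t 15.35 turn [0.0001 0.0004 0.0005] shift mm [0.5 0.8 0.5] gap 61.2 F [-0.  -0.6  6.4] tcp [529.5 212.1   2. ]Traceback (most recent call last):
  File "<stdin>", line 20, in <module>
  File "<stdin>", line 20, in <genexpr>
  File "<stdin>", line 13, in score
  File "h.py", line 6, in proj
    k=bot.get_calibration(c);f=240/np.tan(np.radians(k["vfov"]/2))
ValueError: time passes only in moves, steps and waits
```

servo_tool(
  targets=[
    [[0, 0, -0.01, 0, 0, 0, 0.6], [0, 0, -0.03, 0, 0, 0, 0.6], [0, 0, -0.05, 0, 0, 0, 0.6], [0, 0, -0.05, 0, 0, 0, 0.6], [0, 0, -0.05, 0, 0, 0, 0.6], [0, 0, -0.03, 0, 0, 0, 0.6], [0, 0, 0, 0, 0, 0, 0.6], [0, 0, 0, 0, 0, 0, 0.6]],
  ],
)

```text
t: 16.35
tool_pos: [0.5271, 0.2114, 0.2184]
eef_rot: [-0.376, -3.113, 0.004]
force: [0.1, 0.2, -1.8]
finger_gap: 0.0606
grip_force: 66.7
```

```bash
python3 - <<'E'
import re
s=open("h.py").read().replace("from workcell import bot\n","from workcell import bot\nK={c:bot.get_calibration(c) for c in('side','top')}\n").replace("k=bot.get_calibration(c)","k=K[c]")
open("h.py","w").write(s)
E
cat > boxfit.py <<'E'
from h import *
a,b,z=.053,.0375,.044
segs=[((-a,-b,z),(-a,b,z)),((a,-b,z),(a,b,z)),((-a,-b,z),(-.031,-b,z)),((-a,b,z),(-.031,b,z)),((.033,-b,z),(a,-b,z)),((.033,b,z),(a,b,z)),((-.037,-.0335,.039),(-.037,.0335,.039))]
L0=np.vstack([np.linspace(u,v,20) for u,v in segs])
def score(p,ims):
    L=L0@Ro.from_euler("z",p[2]).as_matrix().T+[p[0],p[1],0];s=0
    for c,G in ims.items():
        q=proj(c,L).astype(np.float32);s+=cv2.remap(G,q[None,:,0],q[None,:,1],1).mean()
    return s
def grad(c):
    g=cv2.cvtColor(cv2.imread(f"pics/{c}0.png"),6).astype(np.float32)
    return np.clip(np.hypot(cv2.Sobel(g,5,1,0),cv2.Sobel(g,5,0,1)),0,120 if c=="top" else 200)
T,S=grad("top"),grad("side")
for ims in({"top":T,"side":S},{"top":T},{"side":S}):
    best=sorted(((score((.521+dx,.011+dy,np.pi+np.radians(w)),ims),521+dx*1000,11+dy*1000,w) for dx in np.arange(-.006,.0061,.001) for dy in np.arange(-.006,.0061,.001) for w in np.arange(1,8,.5)),reverse=True)[:5]
    print(np.round(best,1).tolist())
to([.5292,.213,.0015],down(-13.8))
s=bot.snapshot("side");cv2.imwrite("pics/s6.png",s)
g=cv2.resize(s[180:310,240:400],(800,600)[:2] and (738,600),interpolation=cv2.INTER_CUBIC);cv2.imwrite("pics/crop6.png",g)
E
python3 boxfit.py
```

```text
[[276.5, 524.0, 14.0, 3.0], [276.4, 520.0, 13.0, 3.5], [276.3, 524.0, 13.0, 3.0], [276.3, 524.0, 13.0, 2.5], [276.0, 520.0, 13.0, 4.0]]
[[100.9, 525.0, 13.0, 3.5], [100.9, 525.0, 13.0, 4.0], [100.5, 525.0, 13.0, 4.5], [100.4, 525.0, 14.0, 4.0], [100.4, 525.0, 13.0, 3.0]]
[[182.5, 520.0, 14.0, 3.0], [182.2, 520.0, 14.0, 3.5], [181.9, 524.0, 13.0, 1.5], [181.7, 520.0, 14.0, 4.0], [181.6, 520.0, 14.0, 2.5]]
t 16.35 turn [-0.0032 -0.0053  0.0006] shift mm [ -1.7   2.  216.9] gap 60.6 F [ 0.1  0.2 -1.8] tcp [527.1 211.4 218.4]
```

View pics/crop6.png

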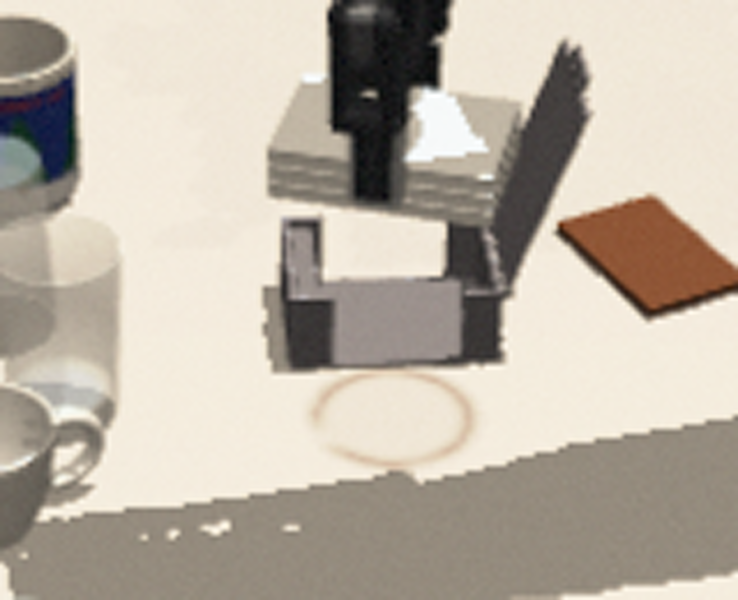

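```bash
cat > f2.py <<'E'
from h import *
a,b,z=.053,.0375,.044
T=lambda u,v:(330+u/4.545,225+(v-300)/4.545)
S=lambda u,v:(240+u/4.6125-.4,180+v/4.6125-.4)
Pt=[("top",(-a,-b,z),T(115,347)),("top",(-a,b,z),T(266,335)),("top",(a,-b,z),T(140,548)),("top",(a,b,z),T(287,540))]
Ps=[("side",(-a,-b,z),S(283,297)),("side",(a,-b,z),S(508,294)),("side",(-a,-b,0),S(291,369)),("side",(a,-b,0),S(502,362)),("side",(-a,b,z),S(283,217)),("side",(-.031,-b,z),S(331,297)),("side",(.033,-b,z),S(463,294)),("side",(-.031,-b,.004),S(333,366)),("side",(.033,-b,.004),S(461,362))]
for q in(Pt,Ps,Ps+Pt):
    x,f=fit(q,[.5,.0,3.1]);print(np.round(x[:2]*1000,1),np.degrees(x[2])-180,np.round(f,1).tolist())
E
python3 f2.py; python3 - <<'E'
import cv2,numpy as np
t=cv2.imread("pics/top0.png")
g=cv2.resize(t[224:302,345:405],(600,780)[:2],interpolation=cv2.INTER_CUBIC)
cv2.imwrite("pics/crop7.png",cv2.convertScaleAbs(g[:600],alpha=1.6))
E
```

```text
[521.9  10. ] 5.091843081974616 [[0.9, -0.1], [-0.4, -0.4], [-0.2, 0.8], [-0.3, -0.4]]
[521.   11.8] 3.2646302801251466 [[1.3, 0.3], [-0.8, -0.1], [-0.5, 0.4], [-0.4, 0.8], [-0.1, -0.5], [0.6, 0.1], [0.2, 0.1], [-0.1, -0.6], [-0.1, -0.4]]
[521.7  10.8] 4.453548664000664 [[1.3, 0.3], [-0.8, -0.7], [-0.5, 0.4], [-0.4, 0.3], [-0.7, -0.5], [0.6, -0.1], [0.2, -0.4], [-0.0, -0.7], [-0.1, -0.8], [0.8, -0.2], [-0.4, -0.1], [-0.8, 0.8], [-0.9, -0.0]]
```

View pics/crop7.png

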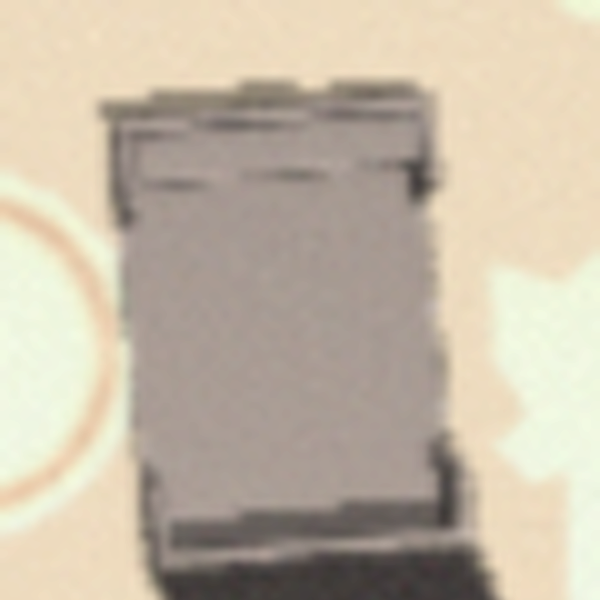

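```bash
python3 - <<'E'
from h import *
C=lambda u,v:(345+u/10-.45,224+v/10-.45)
for n,p,z,ox in(("side L",(131,325),.004,0),("side R",(440,325),.004,0),("far rim",(272,109),.044,.053),("hood edge",(282,172),.039,.037),("hinge",(318,552),.044,-.053)):
    w=back("top",C(*p),z)[0]*1000;print(n,w.round(1), (w[:2]-1000*ox*np.array([np.cos(.073),np.sin(.073)])).round(1))
E
```

```text
side L [526.2  47.6   4. ] [526.2  47.6]
side R [526.  -26.4   4. ] [526.  -26.4]
far rim [573.1  15.8  44. ] [520.3  11.9]
hood edge [558.9  13.3  39. ] [522.   10.6]
hinge [469.5   6.2  44. ] [522.4  10.1]
```

servo_tool(
  targets=[
    [[0, 0, 0.05, 0, 0, 0, 0.6], [0, 0, 0, 0, 0, -0.157, 0.6], [0, 0, 0, 0, 0, -0.157, 0.6], [0, 0, 0, 0, 0.17, 0, 0.6], [0, 0, 0, 0, 0.17, 0, 0.6], [0, -0.02, 0, 0, 0.17, 0, 0.6], [0, 0, 0, 0, 0.17, 0, 0.6], [0, 0, 0, 0, 0, 0, 0.6], [0, 0, 0, 0, 0, 0, 0.6]],
  ],
)

```text
t: 17.52
tool_pos: [0.5291, 0.1919, 0.1693]
eef_rot: [0.09, -2.457, 0.033]
force: [-0.1, 0.4, -1.3]
finger_gap: 0.0606
grip_force: 66.7
```

```bash
cat >> h.py <<'E'
BOX=np.array([.5217,.0108]);BY=4.2
def tcp_at(th,uB,hA):
    """TCP for the pile with top low corner B at uB (mm, + toward hood) and low corner A hA mm above the box floor"""
    t=np.radians(th);s,c=np.sin(t),np.cos(t);A=np.array([uB-24*s,hA])
    P=A+46*np.array([-c,s])+2*np.array([s,c])+.5*np.array([c,-s])
    u=np.array([np.cos(np.radians(BY)),np.sin(np.radians(BY))])
    return np.r_[BOX+u*P[0]/1000,(P[1]+4)/1000]
E
python3 - <<'E'
from h import *
print(bot.read_state()["joint_pos"].round(2))
to(tcp_at(39,34,60),down(BY,39)); print(tcp_at(39,34,60))
E
```

```text
[ 0.19  0.59  1.37  0.07  1.86 -1.46]
t 17.52 turn [-0.001  -0.0027 -0.0001] shift mm [ -19.4 -180.1   80.9] gap 60.6 F [-0.1  0.4 -1.3] tcp [529.1 191.9 169.3]
[0.50653564 0.0096864  0.09418837]
```

servo_tool(
  targets=[
    [[0, -0.06, 0, 0, 0, 0, 0.6], [0, -0.06, 0, 0, 0, 0, 0.6], [0, -0.06, 0, 0, 0, 0, 0.6], [-0.0097, 0, 0.04, 0, 0, 0, 0.6], [-0.0097, 0, 0.04, 0, 0, 0, 0.6], [0, 0, 0, 0, 0, 0, 0.6], [0, 0, 0, 0, 0, 0, 0.6]],
  ],
)

```text
t: 18.4
tool_pos: [0.5094, 0.0101, 0.0989]
eef_rot: [0.091, -2.462, 0.034]
force: [0.9, 0.7, -1.5]
finger_gap: 0.0608
grip_force: 66.7
```

```bash
python3 - <<'E'
from h import *
to(tcp_at(39,34,60),down(BY,39));to(tcp_at(39,34,8),down(BY,39))
s=bot.snapshot("side");cv2.imwrite("pics/s8.png",s)
cv2.imwrite("pics/crop8.png",cv2.resize(s[170:270,270:390],(720,600),interpolation=cv2.INTER_CUBIC))
E
```

```text
t 18.40 turn [-0.0017  0.003   0.0003] shift mm [-0.8 -0.2  5.5] gap 60.8 F [ 0.9  0.7 -1.5] tcp [509.4  10.1  98.9]
t 18.40 turn [-0.0017  0.003   0.0003] shift mm [-33.5  -0.2  45.9] gap 60.8 F [ 0.9  0.7 -1.5] tcp [509.4  10.1  98.9]
```

View pics/crop8.png

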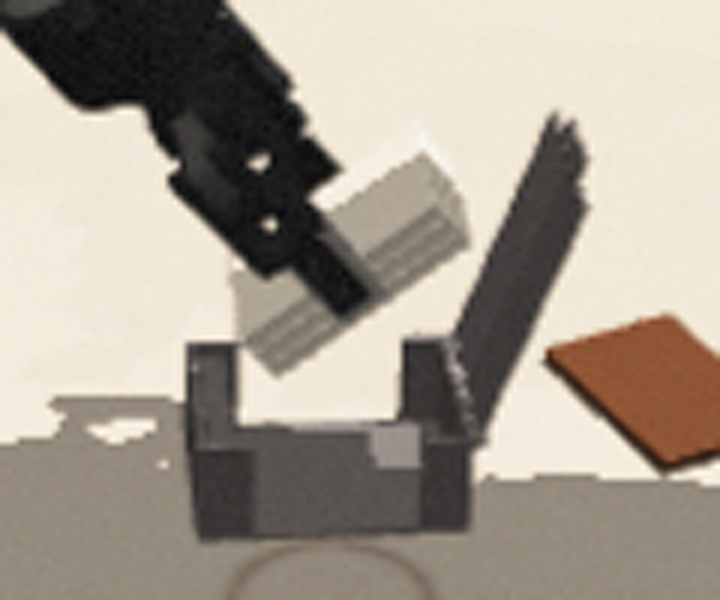

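servo_tool(
  targets=[
    [[-0.001, 0, 0.0055, 0, 0, 0, 0.6], [-0.011, 0, 0.0135, 0, 0, 0, 0.6], [-0.011, 0, 0.0135, 0, 0, 0, 0.6], [-0.0055, 0, 0.007, 0, 0, 0, 0.6], [0, 0, 0, 0, 0, 0, 0.6], [0, 0, 0, 0, 0, 0, 0.6]],
  ],
)

```text
t: 19.2
tool_pos: [0.5054, 0.0095, 0.0479]
eef_rot: [0.09, -2.458, 0.033]
force: [0.2, -0.7, -3.0]
finger_gap: 0.0605
grip_force: 66.7
```

```bash
python3 - <<'E'
from h import *
to(tcp_at(39,34,7),down(BY,39));to(tcp_at(39,46.5,1.5),down(BY,39))
E
```

```text
t 19.20 turn [-0.0007 -0.0015 -0.0001] shift mm [-5.1  0.1  4.5] gap 60.5 F [ 0.2 -0.7 -3. ] tcp [505.4   9.5  47.9]
t 19.20 turn [-0.0007 -0.0015 -0.0001] shift mm [-18.3   0.1   0.9] gap 60.5 F [ 0.2 -0.7 -3. ] tcp [505.4   9.5  47.9]
```

servo_tool(
  targets=[
    [[-0.005, 0, 0.0045, 0, 0, 0, 0.6], [0, 0, 0, 0, 0, 0, 0.6], [-0.0044, 0, -0.0012, 0, 0, 0, 0.6], [-0.0044, 0, -0.0012, 0, 0, 0, 0.6], [0, 0, 0, 0, 0, 0, 0.6], [0, 0, 0, 0, 0, 0, 0.6]],
  ],
)

```text
t: 19.95
tool_pos: [0.5146, 0.0102, 0.0375]
eef_rot: [0.09, -2.458, 0.033]
force: [0.8, 0.2, -2.1]
finger_gap: 0.0603
grip_force: 66.7
```

```bash
python3 - <<'E'
from h import *
to(tcp_at(39,46.5,1.5),down(BY,39))
E
```

```text
t 19.95 turn [-0.0007 -0.0016 -0.0001] shift mm [-4.6  0.1 -1.4] gap 60.3 F [ 0.8  0.2 -2.1] tcp [514.6  10.2  37.5]
```

servo_tool(
  targets=[
    [[-0.0045, 0, -0.0014, 0, 0, 0, 0.6], [0, 0, 0, 0, 0, 0, 0.6], [0, 0, 0, 0, 0, 0, 0.6]],
  ],
)

```text
t: 20.32
tool_pos: [0.5189, 0.0105, 0.0358]
eef_rot: [0.09, -2.458, 0.033]
force: [-0.6, 0.1, -1.9]
finger_gap: 0.0607
grip_force: 66.7
```

servo_tool(
  targets=[
    [[-0.0008, 0, -0.0006, 0, 0, 0, 0.6], [0, 0, 0, 0, 0, 0, 0.6], [0, 0, 0, 0, 0, 0, 0.6]],
  ],
)

```text
t: 20.7
tool_pos: [0.5199, 0.0106, 0.0358]
eef_rot: [0.09, -2.458, 0.033]
force: [0.1, -0.6, -2.7]
finger_gap: 0.0607
grip_force: 66.7
```

```bash
python3 - <<'E'
from h import *
to(tcp_at(39,47.5,1.5),down(BY,39))
E
```

```text
t 20.70 turn [-0.0007 -0.0016 -0.0001] shift mm [-0.1  0.1 -0. ] gap 60.7 F [ 0.1 -0.6 -2.7] tcp [519.9  10.6  35.8]
```

servo_tool(
  targets=[
    [[-0.0008, 0, -0.0006, 0, 0, 0, 0.6], [0, 0, 0, 0, 0, 0, 0.6]],
  ],
)

```text
t: 20.95
tool_pos: [0.5208, 0.0107, 0.0357]
eef_rot: [0.09, -2.458, 0.033]
force: [0.0, 0.1, -1.4]
finger_gap: 0.0607
grip_force: 66.7
```

servo_tool(
  targets=[
    [[-0.0008, 0, -0.0006, 0, 0, 0, 0.6], [0, 0, 0, 0, 0, 0, 0.6]],
  ],
)

```text
t: 21.2
tool_pos: [0.5211, 0.0107, 0.0358]
eef_rot: [0.09, -2.455, 0.033]
force: [-2.2, -0.7, -1.6]
finger_gap: 0.0607
grip_force: 66.6
```

servo_tool(
  targets=[
    [[-0.0008, 0, -0.0006, 0, 0, 0, 0.6], [0, 0, 0, 0, 0, 0, 0.6]],
  ],
)

```text
t: 21.45
tool_pos: [0.5212, 0.0107, 0.0359]
eef_rot: [0.09, -2.453, 0.033]
force: [-5.2, -0.4, 1.5]
finger_gap: 0.0605
grip_force: 66.5
```

servo_tool(
  targets=[
    [[0.0026, 0, 0.0021, 0, 0, 0, 0.6], [0, 0, 0, 0, 0, 0, 0.6], [0, 0, 0, 0, 0, 0, 0.6]],
  ],
)

```text
t: 21.82
tool_pos: [0.5204, 0.0106, 0.0357]
eef_rot: [0.09, -2.46, 0.033]
force: [0.0, 0.8, -2.2]
finger_gap: 0.0605
grip_force: 66.7
```

```bash
cat > rot.py <<'E'
from h import *
import sys
to(tcp_at(39,47,1),down(BY,39))
s=bot.read_state();p,R=s["tool_pos"],Ro.from_rotvec(s["eef_rot"])
for th,u,h in eval(sys.argv[1]):
    Q=Ro.from_matrix(down(BY,th));q=tcp_at(th,u,h)
    print(th,"shift(pre)",(R.inv().apply(q-p)*1000).round(1),"turn",(R.inv()*Q).as_rotvec().round(4));p,R=q,Q
E
python3 rot.py "[(39,47,1.2),(31,47,1.2),(23,47,1.2),(15,47,1.2),(7,46.5,1.2),(0,45.5,1)]"
```

```text
t 21.82 turn [-0.0007  0.0005 -0.0001] shift mm [0.3 0.1 0.9] gap 60.5 F [ 0.   0.8 -2.2] tcp [520.4  10.6  35.7]
39 shift(pre) [0.5 0.1 0.8] turn [-0.0007  0.0005 -0.0001]
31 shift(pre) [-2.3  0.   4.6] turn [-0.     -0.1396  0.    ]
23 shift(pre) [-2.7  0.   4.8] turn [ 0.     -0.1396 -0.    ]
15 shift(pre) [-3.1 -0.   5.1] turn [ 0.     -0.1396 -0.    ]
7 shift(pre) [-2.9  0.   5.6] turn [-0.     -0.1396  0.    ]
0 shift(pre) [-2.  -0.   5.5] turn [ 0.     -0.1222 -0.    ]
```

servo_tool(
  targets=[
    [[0.0005, 0, 0.0008, 0, 0, 0, 0.6], [-0.0012, 0, 0.0023, 0, -0.07, 0, 0.6], [-0.0012, 0, 0.0023, 0, -0.07, 0, 0.6], [0, 0, 0, 0, 0, 0, 0.6], [0, 0, 0, 0, 0, 0, 0.6]],
  ],
)

```text
t: 22.45
tool_pos: [0.5181, 0.0104, 0.0303]
eef_rot: [0.096, -2.598, 0.027]
force: [0.1, -0.8, -2.0]
finger_gap: 0.0607
grip_force: 66.7
```

```bash
python3 rot.py "[(31,47,1.2),(27,47,1.2),(23,47,1.2),(19,47,1.2),(15,47,1.2)]"
```

```text
t 22.45 turn [-0.0007  0.1382 -0.    ] shift mm [ 2.   0.1 -4.6] gap 60.7 F [ 0.1 -0.8 -2. ] tcp [518.1  10.4  30.3]
31 shift(pre) [-0.2  0.1 -0.1] turn [-0.0007 -0.0014  0.    ]
27 shift(pre) [-1.2  0.   2.4] turn [-0.     -0.0698 -0.    ]
23 shift(pre) [-1.3  0.   2.5] turn [ 0.     -0.0698  0.    ]
19 shift(pre) [-1.4 -0.   2.6] turn [ 0.     -0.0698 -0.    ]
15 shift(pre) [-1.5 -0.   2.7] turn [ 0.     -0.0698  0.    ]
```

Works as planned; no contact. I'll go on.

servo_tool(
  targets=[
    [[-0.0014, 0, 0.0023, 0, -0.07, 0, 0.6], [-0.0013, 0, 0.0025, 0, -0.07, 0, 0.6], [-0.0014, 0, 0.0026, 0, -0.07, 0, 0.6], [0, 0, 0, 0, 0, 0, 0.6], [0, 0, 0, 0, 0, 0, 0.6]],
  ],
)

```text
t: 23.08
tool_pos: [0.5186, 0.0104, 0.0218]
eef_rot: [0.103, -2.807, 0.018]
force: [-0.4, -0.3, -1.6]
finger_gap: 0.0604
grip_force: 66.7
```

```bash
python3 rot.py "[(19,47,1.2),(15,47,1.2),(11,47,1.2),(7,46.5,1.2),(3,46,1.2),(0,45.5,1)]"
```

```text
t 23.07 turn [-0.0007  0.3477  0.    ] shift mm [  7.7   0.1 -11. ] gap 60.4 F [-0.4 -0.3 -1.6] tcp [518.6  10.4  21.8]
19 shift(pre) [ 0.1  0.1 -0.1] turn [-0.0006 -0.0014  0.0001]
15 shift(pre) [-1.5 -0.   2.7] turn [ 0.     -0.0698  0.    ]
11 shift(pre) [-1.5  0.   2.8] turn [-0.     -0.0698  0.    ]
7 shift(pre) [-1.1 -0.   3. ] turn [-0.     -0.0698  0.    ]
3 shift(pre) [-1.1  0.   3. ] turn [-0.     -0.0698  0.    ]
0 shift(pre) [-0.7 -0.   2.5] turn [ 0.     -0.0524 -0.    ]
```

servo_tool(
  targets=[
    [[-0.0015, 0, 0.0026, 0, -0.07, 0, 0.6], [-0.0015, 0, 0.0028, 0, -0.07, 0, 0.6], [0, 0, 0, 0, 0, 0, 0.6], [0, 0, 0, 0, 0, 0, 0.6]],
  ],
)

```text
t: 23.58
tool_pos: [0.5201, 0.0105, 0.0159]
eef_rot: [0.109, -2.947, 0.011]
force: [-0.8, 0.2, -1.6]
finger_gap: 0.0606
grip_force: 66.6
```

servo_tool(
  targets=[
    [[-0.0011, 0, 0.003, 0, -0.07, 0, 0.6], [-0.0011, 0, 0.003, 0, -0.07, 0, 0.6], [0, 0, 0, 0, 0, 0, 0.6], [0, 0, 0, 0, 0, 0, 0.6]],
  ],
)

```text
t: 24.08
tool_pos: [0.5216, 0.0105, 0.0098]
eef_rot: [0.114, -3.087, 0.004]
force: [0.5, -0.2, -2.4]
finger_gap: 0.0605
grip_force: 66.7
```

```bash
python3 rot.py "[(0,45.5,1),(0,45.5,0)]"
```

```text
t 24.07 turn [-8.000e-04  6.282e-01  1.000e-04] shift mm [ 17.6   0.2 -18.4] gap 60.5 F [ 0.5 -0.2 -2.4] tcp [521.6  10.5   9.8]
0 shift(pre) [-0.3  0.2  2.8] turn [-0.0007 -0.0524  0.0004]
0 shift(pre) [0. 0. 1.] turn [0. 0. 0.]
```

servo_tool(
  targets=[
    [[-0.0004, 0.0002, 0.0028, 0, -0.0524, 0, 0.6], [0, 0, 0, 0, 0, 0, 0.6], [0, 0, 0.0007, 0, 0, 0, 0.6], [0, 0, 0, 0, 0, 0, 0.6]],
  ],
)

```text
t: 24.58
tool_pos: [0.5216, 0.0108, 0.0062]
eef_rot: [-0.116, 3.139, -0.001]
force: [0.5, 0.3, -1.8]
finger_gap: 0.0607
grip_force: 66.7
```

servo_tool(
  targets=[
    [[0, 0, 0.0005, 0, 0, 0, 0.6], [0, 0, 0, 0, 0, 0, 0.6]],
  ],
)

```text
t: 24.82
tool_pos: [0.5216, 0.0108, 0.006]
eef_rot: [-0.116, 3.138, -0.001]
force: [-0.8, 0.2, 1.8]
finger_gap: 0.0608
grip_force: 67.1
```

servo_tool(
  targets=[
    [[0, 0, 0, 0, 0, 0, 0.66], [0, 0, 0, 0, 0, 0, 0.75], [0, 0, 0, 0, 0, 0, 0.8], [0, 0, 0, 0, 0, 0, 0.8], [0, 0, -0.02, 0, 0, 0, 0.8], [0, 0, -0.05, 0, 0, 0, 0.8], [0, 0, -0.06, 0, 0, 0, 0.8], [0, 0, -0.06, 0, 0, 0, 0.8], [0, 0, -0.05, 0, 0, 0, 0.8], [0, 0, -0.01, 0, 0, 0, 0.8]],
  ],
)

```text
t: 26.08
tool_pos: [0.5235, 0.0107, 0.2606]
eef_rot: [-0.115, 3.13, -0.003]
force: [-0.8, -0.3, -1.1]
finger_gap: 0.0679
grip_force: 0.0
```

servo_tool(
  targets=[
    [[0, 0.06, 0, 0, 0, 0, 0.3], [0, 0.06, 0, 0, 0, 0, 0], [0, 0, 0, 0, 0, 0, 0], [0, 0, 0, 0, 0, 0, 0]],
  ],
)

```text
t: 26.58
tool_pos: [0.5112, 0.1304, 0.2539]
eef_rot: [0.117, -3.137, 0.002]
force: [0.6, 0.1, 1.4]
finger_gap: 0.0004
grip_force: 0.0
```

```bash
python3 - <<'E'
from h import *
s=bot.snapshot("side");t=bot.snapshot("top");cv2.imwrite("pics/s9.png",s)
r=lambda im,x0,y0,x1,y1:cv2.resize(im[y0:y1,x0:x1],(400,500),interpolation=cv2.INTER_CUBIC)
cv2.imwrite("pics/crop9.png",np.hstack([r(s,280,160,376,280),r(t,330,220,402,310)]))
to([.521,.011,.2],down(4.2))
for d in bot.masks_of("side","caddy_lid"):print(d["confidence"],np.round(d["box"]))
for al in(1.7,1.75,1.8,1.85,1.9):
    # lid free edge corners, own x=.053+..., rotation about hinge
    L=.106;X=np.array([[.053-L*np.cos(al),v,.044+L*np.sin(al)] for v in(-.0375,.0375)])
    W=X@Ro.from_euler("z",np.radians(184.2)).as_matrix().T+[*BOX,0]
    print(al,(W*1000).round(0).tolist(),proj("side",W).round(1).tolist())
E
```

```text
t 26.68 turn [-0.0012 -0.0014 -0.0009] shift mm [  -0.6 -118.9   54.4] gap -0.1 F [0.  0.2 0.3] tcp [511.7 129.5 254.4]
0.8 [358. 216.  24.  53.]
1.7 [[452.0, 43.0, 149.0], [458.0, -31.0, 149.0]] [[357.3, 202.7], [352.9, 185.8]]
1.75 [[447.0, 43.0, 148.0], [453.0, -32.0, 148.0]] [[359.7, 203.0], [355.2, 186.1]]
1.8 [[442.0, 43.0, 147.0], [448.0, -32.0, 147.0]] [[362.0, 203.3], [357.4, 186.4]]
1.85 [[437.0, 42.0, 146.0], [442.0, -33.0, 146.0]] [[364.3, 203.8], [359.6, 186.9]]
1.9 [[432.0, 42.0, 144.0], [437.0, -33.0, 144.0]] [[366.6, 204.4], [361.7, 187.4]]
```

View pics/crop9.png

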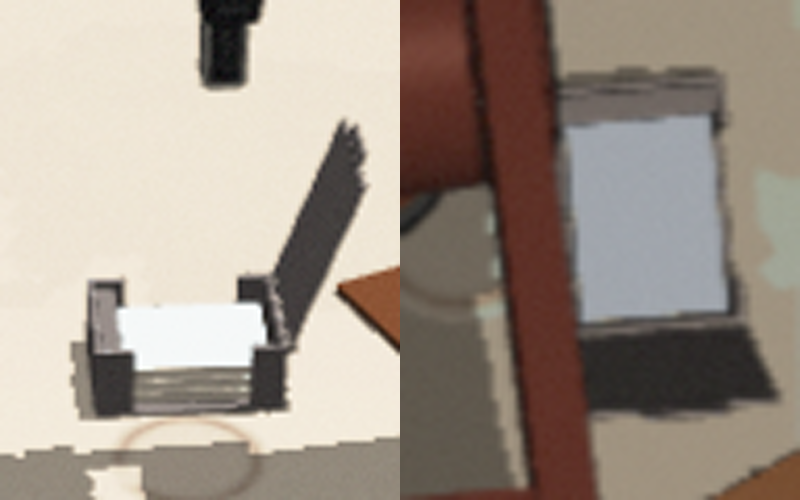

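```bash
python3 - <<'E'
from h import *
to([.37,.0,.13],down(4.2))
E
```

```text
t 26.73 turn [-0.001  -0.0009 -0.0014] shift mm [ 151.  -118.6  124.7] gap -0.2 F [-0.1 -0.4  0.2] tcp [511.9 129.4 254.7]
```

servo_tool(
  targets=[
    [[0.05, 0, 0, 0, 0, 0, 0], [0.05, 0, 0, 0, 0, 0, 0], [0.051, 0, 0, 0, 0, 0, 0], [0, -0.06, 0, 0, 0, 0, 0], [0, -0.0586, 0, 0, 0, 0, 0], [0, 0, 0.06, 0, 0, 0, 0], [0, 0, 0.06, 0, 0, 0, 0], [0, 0, 0.005, 0, 0, 0, 0], [0, 0, 0, 0, 0, 0, 0], [0, 0, 0, 0, 0, 0, 0]],
  ],
)

```text
t: 27.98
tool_pos: [0.3728, 0.0007, 0.1333]
eef_rot: [-0.116, 3.134, -0.003]
force: [0.9, -0.6, 0.7]
finger_gap: 0.0002
grip_force: 0.0
```

servo_tool(
  targets=[
    [[-0.02, 0, 0, 0, 0, 0, 0], [-0.02, 0, 0, 0, 0, 0, 0], [-0.01, 0, 0, 0, 0, 0, 0], [-0.01, 0, 0, 0, 0, 0, 0], [-0.01, 0, 0, 0, 0, 0, 0], [-0.01, 0, 0, 0, 0, 0, 0], [-0.01, 0, 0, 0, 0, 0, 0], [-0.01, 0, 0, 0, 0, 0, 0], [0, 0, 0, 0, 0, 0, 0]],
  ],
)

```text
t: 29.1
tool_pos: [0.4707, 0.0085, 0.1305]
eef_rot: [-0.116, 3.139, -0.001]
force: [0.6, -0.4, -0.5]
finger_gap: -0.0001
grip_force: 0.0
```

```bash
cat > lid.py <<'E'
from h import *
to([.5,.01,.13],down(4.2))
for c in("side","top"):
    im=bot.snapshot(c);cv2.imwrite(f"pics/{c}_lid.png",im)
    for d in bot.masks_of(c,"caddy_lid"):print(c,d["confidence"],np.round(d["box"]))
# expected shut-lid outline boxes
for c in("side","top"):
    X=np.array([[x,y,z] for x in(-.053,.053) for y in(-.0375,.0375) for z in(.044,.047)])
    q=proj(c,X@Ro.from_euler("z",np.radians(184.2)).as_matrix().T+[*BOX,0]);print(c,"shut",((q.min(0)+q.max(0))/2).round(),np.ptp(q,0).round())
E
python3 lid.py
```

```text
t 29.10 turn [-0.0006  0.0005  0.0005] shift mm [-29.3  -0.7   0.5] gap -0.1 F [ 0.6 -0.4 -0.5] tcp [470.7   8.5 130.5]
side 0.29 [244. 203.  25.  46.]
top 0.56 [372. 239.  30.  12.]
side shut [325. 234.] [49. 20.]
top shut [374. 256.] [36. 48.]
```

servo_tool(
  targets=[
    [[-0.01, 0, 0, 0, 0, 0, 0], [-0.01, 0, 0, 0, 0, 0, 0], [-0.01, 0, 0, 0, 0, 0, 0], [0, 0, 0, 0, 0, 0, 0], [0, 0, -0.05, 0, 0, 0, 0], [0, 0, -0.05, 0, 0, 0, 0], [0.04, 0.04, 0, 0, 0, 0, 0], [0, 0.06, 0, 0, 0, 0, 0], [0, 0.06, 0, 0, 0, 0, 0], [0, 0, 0, 0, 0, 0, 0]],
  ],
)

```text
t: 30.55
tool_pos: [0.447, 0.1709, 0.2304]
eef_rot: [-0.126, 3.139, 0.001]
force: [0.6, -0.2, 0.5]
finger_gap: -0.0001
grip_force: 0.0
```

```bash
cat >> lid.py <<'E'
im=cv2.imread("pics/side_lid.png").astype(int)
g=im.sum(2)//3
for r in range(205,264,3): print(r,g[r,296:372:3].tolist())
E
python3 lid.py
```

```text
t 30.55 turn [0.0004 0.0001 0.0069] shift mm [ -41.  -164.3  100.4] gap -0.1 F [ 0.6 -0.2  0.5] tcp [447.  170.9 230.4]
side 0.71 [324. 236.  52.  24.]
side 0.21 [326. 242.  54.  40.]
top 0.7 [374. 254.  34.  51.]
top 0.24 [270. 174.  16.  21.]
side shut [325. 234.] [49. 20.]
top shut [374. 256.] [36. 48.]
205 [229, 229, 230, 229, 228, 230, 229, 227, 228, 229, 229, 230, 230, 230, 228, 228, 228, 230, 229, 231, 230, 229, 231, 229, 230, 230]
208 [229, 229, 228, 230, 228, 227, 229, 228, 230, 229, 228, 230, 231, 231, 229, 230, 229, 229, 230, 229, 231, 230, 230, 229, 230, 230]
211 [230, 229, 229, 229, 229, 229, 230, 229, 228, 229, 230, 231, 230, 230, 229, 229, 229, 228, 230, 229, 228, 228, 231, 229, 228, 228]
214 [229, 229, 227, 229, 227, 227, 230, 227, 228, 229, 230, 230, 230, 230, 230, 229, 228, 228, 228, 229, 230, 228, 230, 229, 229, 229]
217 [230, 230, 229, 229, 227, 228, 228, 228, 229, 229, 228, 230, 229, 230, 229, 229, 228, 231, 229, 228, 227, 229, 230, 229, 229, 229]
220 [229, 227, 230, 229, 228, 229, 228, 229, 228, 229, 227, 230, 228, 229, 229, 230, 228, 228, 229, 227, 228, 230, 22
[... 1149 characters left out ...]
177, 55, 55, 57, 233, 234, 233, 233, 234, 233, 234, 232]
250 [136, 137, 49, 56, 58, 59, 118, 132, 124, 129, 130, 127, 148, 143, 147, 55, 53, 55, 232, 233, 232, 234, 233, 233, 233, 234]
253 [137, 138, 66, 52, 56, 64, 124, 126, 131, 128, 146, 144, 140, 154, 141, 54, 56, 56, 233, 234, 233, 234, 233, 232, 234, 233]
256 [234, 138, 82, 53, 55, 66, 108, 100, 96, 92, 90, 90, 83, 80, 83, 56, 55, 71, 233, 233, 234, 234, 232, 233, 233, 233]
259 [233, 138, 125, 66, 69, 99, 114, 112, 110, 108, 123, 122, 163, 149, 146, 194, 194, 233, 233, 233, 233, 233, 233, 233, 234, 233]
262 [234, 233, 233, 235, 234, 225, 198, 205, 223, 227, 225, 220, 200, 199, 229, 233, 233, 233, 233, 233, 234, 232, 233, 233, 233, 234]
```

```bash
python3 -c "
from workcell import bot
print(bot.finish_job())"
```

```text
the job is handed in; nothing more can be done
None
```

The job is handed in: the three tiles lie stacked flat in the box and the lid looks fully shut in both cameras; the arm's moves kept clear of the mug, cups, tumblers and shakers, though I made no final check of them. It took about 31 s of the 61 s, but I viewed 11 pictures, one over your limit of 10.

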